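# Clamp a cart wheel in the cam jig and hold the cam at full lift

## Robot

A 6-joint arm with a two-finger parallel gripper is mounted at the origin on the work surface. World frame = base frame: x ahead of the robot, y to its left, z up, the work surface at z = 0. Lengths are in m, angles in rad, forces in N, time in s.
With the tool pointing down it reaches from about 0.375 to 0.9 m from the base axis. Payload 3.1 kg.
Tool frame: the origin (TCP) lies at the very end of the fingers, on their centre line; the grasp point (between the pads) lies 19 mm behind it; z points along the fingers, y is the line along which they close (so a half turn about z gives the same grasp; the last joint's range is limited). The gripper opens to 85 mm and grips with 20 to 120 N. Pads are 22 mm wide; open, the fingers measure 114 mm over their backs; the gripper's body (76 mm by 85 mm) begins 54 mm behind the grasp point. The pads swing forward as they close: fully open they stand 13 mm farther back than shut.
Start: joints at [1.137, 0.527, 1.433, -0, 1.181, -0.178], TCP at [0.158, 0.605, 0.231] pointing down, gripper open.
Joint ranges: [-3.08, 3.08], [-0.75, 2.2], [0.22, 2.44], [-1.43, 4.57], [0, 2.65], [-2.85, 2.85]. Speed limits (rad/s): [2.79, 2.79, 3.14, 3.14, 3.14, 3.14].

## Interface

Orientations are given as a unit quaternion [x, y, z, w].
In Python, from station import manip gives the robot as it stands.
- The arm moves only by the shell command python3 -m handwheel 'ROWS' [FORCE]. ROWS is JSON, a list of rows, each a list of 7 numbers: the shift along the world's x, y, z in mm, then the turn, a rotation vector about the world's x, y, z in degrees, then the opening, from 0 (shut) to 1 (fully open). A call has exactly 10 rows; each row shifts and turns the commanded pose from where the row before left it; what a row does not reach is not made up. A row lasts 1/8 s, in which the tool goes at most 62.5 mm and 10.7 degrees, less where a joint would pass 70% of its speed; a pose out of reach is approached as far as the arm can. A call is refused whole if a number of a shift passes 62.5 or a number of a turn 10.7, either way. A call with a gripper value outside its range is refused whole. The fingers move at their own pace and stop on an object; FORCE is the grip in N (left out, the last holds). Time passes only in rows, so rows that do not move let the fingers close, or fill a call up. It gives the time, the measured TCP pose, the force, the opening and the grip force at its end, in the units of the state.
- manip.sense(): the state, without advancing time (a new reading comes with each control period).
- manip.snapshot(name): name is "side" or "top"; returns the picture (480x640x3 uint8, red, green, blue); there is no depth.
- manip.get_calibration(name): a dict with "K" (3x3 intrinsics, pixels), "k1" (the pictures are not rectified: a ray, as slopes to the right and down, at radius r is drawn at 1 + k1 r^2 times it, then the intrinsics apply), "rvec" (rotation vector, rad) and "tvec" (3), from world to camera coordinates, as OpenCV has them. Camera axes: x right, y down, z forward; pixel columns grow to the right and rows downward; lengths in m; the calibration is good to about 2 mm. A picture is of the moment at which its call begins. get_calibration takes no time and is no camera call.
- manip.sign_off(): hands the job in; it is judged then, once.
The state is a dict: "t": time; "q": joint angles; "qd": joint speeds; "tau": joint torques, N m; "tcp_pos": TCP position; "tool_rot": TCP orientation; "force": force on the tool from outside, world axes, zero at the start; "ft_torque": the same for the moment, N m; "finger_gap": opening from 0.0 (shut) to 1.0 (fully open); "gripper_force": force on a finger pad.
Only numpy, scipy, OpenCV 4.12 (cv2) and the standard library are available. Lean on these libraries where they do the work, as an engineer would, in place of code of your own. Each camera call takes 0.05 s, during which the arm holds its last target. There are 200 camera calls.

## Task

Pick up the smaller of the two flat wooden cart wheels lying on the bench, lay it flat on the bed of the cam clamp between the V-shaped block and the sliding jaw, and let go of it. Then swing the clamp's lever up by its sideways handle until it stands straight up, the point where its cam pushes the jaw furthest and squeezes the wheel into the V; the lever springs back by itself, so finish while still holding it there. Leave the bigger wheel, the jar and the screwdriver where they are.

Things in the scene. Friction and masses are not known exactly. Their poses are not given: they have to be found in the camera images.
- wheel_center (a point): Centre (half-way up the rim) of the wheel to clamp: a flat pale wooden disc 50 mm across and 7 mm thick with thin dark spokes on its face and a round hub 14 mm across standing 3 mm above it, about 20 g. It starts flat on the bench, hub up; z of this point is its upward axis.
- jig: The fixed cam clamp: metal base 185 x 90 mm (x -120 to 65), its top, the bed, 20 mm above the bench. Origin: on the bench plane under the centre of the wheel once clamped. x: clamping direction, from lever to V block; z up. The V block (x 16 to 60, y +-25 mm) rises 18 mm above the bed and opens to -x, 120 degrees between its faces; beside the wheel (+-y) the bed is open.
- nest (a point): Point on the bed's surface (20 mm above the bench) midway in the open gap between jaw and V block, 5 mm to -x of the jig's origin: where to lay the wheel's centre. With the lever back, the wheel has about 4 mm of play to either side of this point along the jig's x; the closing jaw slides it home and centres it.
- jaw_face (a point): Middle of the steel sliding jaw's front face (44 mm wide, 17 mm high), which looks to the jig's +x. It moves 13 mm forward as the lever goes from fully back to upright. The jaw is sprung and presses the seated wheel with about 8 N when the lever is upright.
- handle (a point): Middle of the black round handle bar (14 mm thick, 50 mm long, along the jig's y) that sticks out sideways, to the jig's +y, from the end of the steel lever (a rod 12 mm thick, 33 mm to -y of this point). The bar is 90 mm from the axle: 103 mm above the bench at the start, the lever leaning back away from the V block, and 152 mm when upright. The bar is fixed to the lever.
- axle (a point): The lever's axle (axis along the jig's y), 93 mm to -x of the jig's origin and 62 mm above the bench, between two cheeks that rise to 78 mm. The round cam on it reaches up to 44 mm from the axle.
- lever (a joint): Lever angle, rad: 0 = straight up, the cam's highest lift (jaw furthest forward); -1.1 = leaning fully back to the jig's -x, its stop and start; up to 0.5 = past the top, towards the V block, where the jaw backs off again. A return spring always pulls it back (about 3 N at the handle when fully back, 4 to 5 N upright).
- big_wheel_center (a point): Bystander: centre of a wheel of the same make but 74 mm across, 7 mm thick, flat on the bench.
- jar: Bystander: small closed glass jar, 42 mm across and 52 mm tall; origin at the centre of its underside.
- driver: Bystander: screwdriver 170 mm long lying on the bench beyond the clamp; origin underneath it, its length along its own x.
Things that resemble listed ones, but are neither listed nor needed, are in the scene too. Leave any orange or pink look-alike of the part that bears wheel_center alone.

How it is judged:
By the outcome, as a careful person would: the job done as asked, in the order asked, and still so for the second after the job is handed in, while the arm keeps its last pose, push and grip.
It also fails if it takes over 58 s, if anything falls off the work surface, if the arm or the gripper's body presses on something with over 40 N, if the wrist force passes 120 N, or if a joint passes its speed limit or range.

## Working session

There is one attempt and no reset: what is moved stays moved. The work goes in short steps, Python scripts to look and compute and a shell command to move; the robot and the scene stay as the last step left them, time stands still between calls to the robot, and variables do not carry over. Pictures are saved under pics/ and viewed, at most 10 in all, crops included, and the job is handed in when it is done.

```bash
mkdir -p pics; ls; python3 - <<'E'
from station import manip
import cv2
for n in ("side","top"):
    im=manip.snapshot(n); cv2.imwrite(f"pics/{n}0.png",im[:,:,::-1])
    c=manip.get_calibration(n); print(n,c)
print(manip.sense())
E
```

```text
pics
side {'K': array([[593.70245812,   0.        , 322.02392585],
       [  0.        , 593.70245812, 250.463463  ],
       [  0.        ,   0.        ,   1.        ]]), 'k1': 0.03158040325722907, 'rvec': array([ 0.21166003, -2.73489385,  1.39249249]), 'tvec': array([0.54998502, 0.19759615, 0.87762244])}
top {'K': array([[507.82795655,   0.        , 315.29891345],
       [  0.        , 507.82795655, 238.2239761 ],
       [  0.        ,   0.        ,   1.        ]]), 'k1': -0.007030551673782039, 'rvec': array([ 2.15308723, -2.15603665,  0.16448027]), 'tvec': array([-0.07418092,  0.59800745,  0.90590075])}
{'t': 0.1, 'q': array([ 1.13645273e+00,  5.28375336e-01,  1.43375879e+00, -8.14071667e-06,
        1.18138880e+00, -1.78480688e-01]), 'qd': array([ 0.00124272, -0.00217227, -0.00515801, -0.00122572,  0.00018413,
       -0.00012344]), 'tau': array([-2.72788602e-04, -4.43303740e+01, -1.78585142e+01, -2.44172506e-04,
        3.94662609e-03,  5.07550695e-06]), 'tcp_pos': array([0.15786719, 0.60408113, 0.23043505]), 'tool_rot': array([ 1.27581180e-01,  9.91827662e-01, -9.21316234e-04, -2.87534339e-04]), 'force': array([0.11884475, 0.4990854 , 0.75399392]), 'ft_torque': array([-0.00158966,  0.02574192,  0.02983646]), 'gripper_force': 0.0, 'finger_gap': 1.0019544269501097}
```

View pics/top0.png

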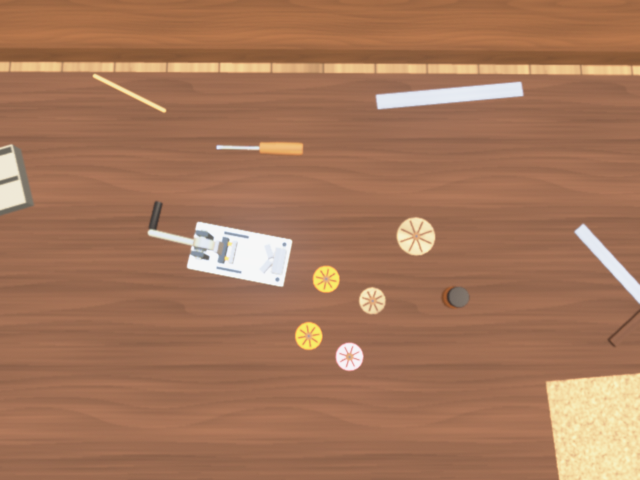

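View pics/side0.png

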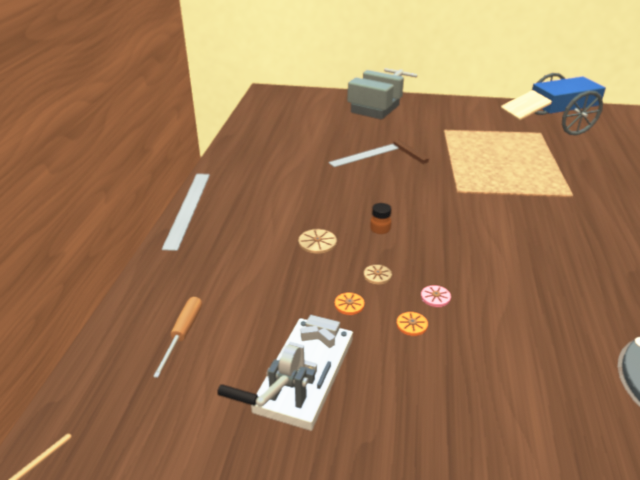

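```bash
cat > h.py <<'E'
import numpy as np, cv2
from station import manip
def cal(n):
    c=manip.get_calibration(n); R=cv2.Rodrigues(c["rvec"])[0]; return c["K"],np.array([c["k1"],0,0,0,0.]),R,np.asarray(c["tvec"]),c["rvec"]
def ray(n,uv):
    K,d,R,t,_=cal(n); p=cv2.undistortPoints(np.array([[uv]],float),K,d)[0,0]
    return -R.T@t, R.T@np.array([p[0],p[1],1.])
def plane(n,uv,z):
    o,v=ray(n,uv); return o+v*(z-o[2])/v[2]
def tri(a,b):
    (o1,d1),(o2,d2)=ray("top",a),ray("side",b)
    s=np.linalg.lstsq(np.c_[d1,-d2],o2-o1,rcond=None)[0]
    p,q=o1+s[0]*d1,o2+s[1]*d2; return (p+q)/2,np.linalg.norm(p-q)
def proj(n,P):
    K,d,R,t,r=cal(n); return cv2.projectPoints(np.atleast_2d(np.array(P,float)),r,t,K,d)[0][:,0]
def blob(m,roi):
    u0,v0,u1,v1=roi; k=np.zeros(m.shape,np.uint8); k[v0:v1,u0:u1]=m[v0:v1,u0:u1]
    c=max(cv2.findContours(k,cv2.RETR_EXTERNAL,cv2.CHAIN_APPROX_NONE)[0],key=cv2.contourArea); return c
E
python3 - <<'E'
from h import *
im={n:cv2.imread(f"pics/{n}0.png") for n in("top","side")}
hsv={n:cv2.cvtColor(i,cv2.COLOR_BGR2HSV) for n,i in im.items()}
pale={n:((h[:,:,2]>150)*255).astype(np.uint8) for n,h in hsv.items()}
def wheel(n,roi):
    e=cv2.fitEllipse(cv2.convexHull(blob(pale[n],roi))); return e
for nm,rt,rs in(("small",(352,282,392,322),(360,260,396,287)),("big",(390,210,442,262),(294,224,342,256))):
    a,b=wheel("top",rt),wheel("side",rs); print(nm,a,b,tri(a[0],b[0]),plane("top",a[0],.007),plane("side",b[0],.007))
dark={n:((h[:,:,2]<60)*255).astype(np.uint8) for n,h in hsv.items()}
a=cv2.minAreaRect(blob(dark["top"],(140,190,170,232)));b=cv2.minAreaRect(blob(dark["side"],(210,375,258,410)))
print("handle",a,b,tri(a[0],b[0]))
white={n:((h[:,:,2]>170)&(h[:,:,1]<60)).astype(np.uint8)*255 for n,h in hsv.items()}
for n,roi in(("top",(180,215,300,295)),("side",(245,310,360,435))):
    c=blob(white[n],roi); h=cv2.convexHull(c)
    P=np.array([plane(n,p[0].astype(float),.02)[:2] for p in h],np.float32)*1000
    r=cv2.minAreaRect(P); print(n,cv2.boxPoints(r).round(1).tolist(),r)
A=cv2.resize(im["top"][190:295,140:300],(800,525),interpolation=cv2.INTER_CUBIC);cv2.imwrite("pics/ctop.png",A)
A=cv2.resize(im["side"][310:435,210:360],(720,600),interpolation=cv2.INTER_CUBIC);cv2.imwrite("pics/cside.png",A)
E
```

```text
Traceback (most recent call last):
cv2.error: OpenCV(4.12.0) /io/opencv/modules/imgproc/src/shapedescr.cpp:361: error: (-201:Incorrect size of input array) There should be at least 5 points to fit the ellipse in function 'fitEllipseNoDirect'
```

```bash
cat > m.py <<'E'
from h import *
im={n:cv2.imread(f"pics/{n}0.png") for n in("top","side")}
hsv={n:cv2.cvtColor(i,cv2.COLOR_BGR2HSV) for n,i in im.items()}
print(hsv["top"][301,355:392,2], hsv["top"][193:232,155,2])
def wheel(n,roi):
    u0,v0,u1,v1=roi; k=im[n][v0:v1,u0:u1,1]>120
    v,u=np.nonzero(k); return cv2.fitEllipse(cv2.convexHull(np.c_[u+u0,v+v0].astype(np.int32)))
for nm,rt,rs in(("small",(354,284,390,319),(361,261,395,286)),("big",(390,210,442,262),(294,224,342,256))):
    a,b=wheel("top",rt),wheel("side",rs); print(nm,a,b,tri(a[0],b[0]),plane("top",a[0],.007),plane("side",b[0],.007))
dark={n:((h[:,:,2]<60)*255).astype(np.uint8) for n,h in hsv.items()}
a=cv2.minAreaRect(blob(dark["top"],(140,190,170,232)));b=cv2.minAreaRect(blob(dark["side"],(210,375,258,410)))
print("handle",a,b,tri(a[0],b[0]))
white={n:((h[:,:,2]>170)&(h[:,:,1]<60)).astype(np.uint8)*255 for n,h in hsv.items()}
for n,roi in(("top",(180,215,300,295)),("side",(245,310,360,435))):
    c=blob(white[n],roi); h=cv2.convexHull(c)
    P=np.array([plane(n,p[0].astype(float),.02)[:2] for p in h],np.float32)*1000
    r=cv2.minAreaRect(P); print(n,cv2.boxPoints(r).round(1).tolist(),r)
A=cv2.resize(im["top"][190:295,140:300],(800,525),interpolation=cv2.INTER_CUBIC);cv2.imwrite("pics/ctop.png",A)
A=cv2.resize(im["side"][310:435,210:360],(720,600),interpolation=cv2.INTER_CUBIC);cv2.imwrite("pics/cside.png",A)
E
python3 m.py
```

```text
[156 156 158 177 224 244 245 245 245 245 244 242 236 228 220 221 207 185
 196 222 224 219 222 229 234 239 241 242 242 234 196 157 148 148 147 147
 147] [166 165 167 167 167 165 162 150 118  87  72  70  70  72  74  77  80  85
  89  95  98 100  99  99  98  94  90  86  79  76  72  69  67  64  63  71
 108 178 228]
small ((371.7193298339844, 300.31884765625), (27.86444664001465, 28.482635498046875), 151.11135864257812) ((377.0196533203125, 273.552734375), (19.663978576660156, 28.396577835083008), 94.25234985351562) (array([ 0.48335511, -0.18300332,  0.00555986]), np.float64(0.0002571201471942414)) [ 0.48320054 -0.18282868  0.007     ] [ 0.48342533 -0.18116483  0.007     ]
big ((415.49224853515625, 235.9279327392578), (39.14128494262695, 40.33525085449219), 126.90947723388672) ((317.04449462890625, 240.13427734375), (24.450204849243164, 38.414615631103516), 89.52489471435547) (array([ 0.60772527, -0.27064671,  0.00521078]), np.float64(0.00032163005681498874)) [ 0.60730293 -0.27027273  0.007     ] [ 0.60748373 -0.26814768  0.007     ]Traceback (most recent call last):
  File "m.py", line 11, in <module>
    a=cv2.minAreaRect(blob(dark["top"],(140,190,170,232)));b=cv2.minAreaRect(blob(dark["side"],(210,375,258,410)))
                      ~~~~^^^^^^^^^^^^^^^^^^^^^^^^^^^^^^^
  File "h.py", line 18, in blob
    c=max(cv2.findContours(k,cv2.RETR_EXTERNAL,cv2.CHAIN_APPROX_NONE)[0],key=cv2.contourArea); return c
ValueError: max() iterable argument is empty
```

```bash
python3 -m handwheel '[[36,-38,0,0,0,0,1],[36,-38,0,0,0,0,1],[36,-38,0,0,0,0,1],[36,-38,0,0,0,0,1],[36,-38,0,0,0,0,1],[36,-38,0,0,0,0,1],[36,-38,0,0,0,0,1],[36,-38,0,0,0,0,1],[0,0,0,0,0,0,1],[0,0,0,0,0,0,1]]'
sed -i 's/\[:,:,2\]<60)/[:,:,2]<105)/; /^print(hsv/d' m.py; python3 m.py
```

```text
t: 1.35
tcp_pos: [0.4455, 0.3005, 0.2309]
tool_rot: [0.128, 0.992, -0.0, -0.001]
force: [0.1, -0.9, -0.4]
finger_gap: 0.998
gripper_force: 0.0
small ((371.7193298339844, 300.31884765625), (27.86444664001465, 28.482635498046875), 151.11135864257812) ((377.0196533203125, 273.552734375), (19.663978576660156, 28.396577835083008), 94.25234985351562) (array([ 0.48335511, -0.18300332,  0.00555986]), np.float64(0.0002571201471942414)) [ 0.48320054 -0.18282868  0.007     ] [ 0.48342533 -0.18116483  0.007     ]
big ((415.49224853515625, 235.9279327392578), (39.14128494262695, 40.33525085449219), 126.90947723388672) ((317.04449462890625, 240.13427734375), (24.450204849243164, 38.414615631103516), 89.52489471435547) (array([ 0.60772527, -0.27064671,  0.00521078]), np.float64(0.00032163005681498874)) [ 0.60730293 -0.27027273  0.007     ] [ 0.60748373 -0.26814768  0.007     ]
handle ((155.0294189453125, 215.38238525390625), (8.00367546081543, 26.92145538330078), 14.03624439239502) ((236.71351623535156, 394.1811218261719), (40.142723083496094, 12.71921443939209), 17.10272979736328) (array([0.63027575, 0.20652423, 0.10324884]), np.float64(0.000786403383048492))
top [[508.1000061035156, -13.800000190734863], [599.9000244140625, -31.600000381469727], [640.4000244140625, 176.0], [548.5, 193.89999389648438]] ((574.2394409179688, 81.13333129882812), (211.59075927734375, 93.52865600585938), 78.9869613647461)
side [[505.79998779296875, -25.899999618530273], [597.0, -43.0], [635.7999877929688, 163.3000030517578], [544.7000122070312, 180.39999389648438]] ((570.8285522460938, 68.688720703125), (209.92564392089844, 92.77375030517578), 79.34371185302734)
```

View pics/ctop.png

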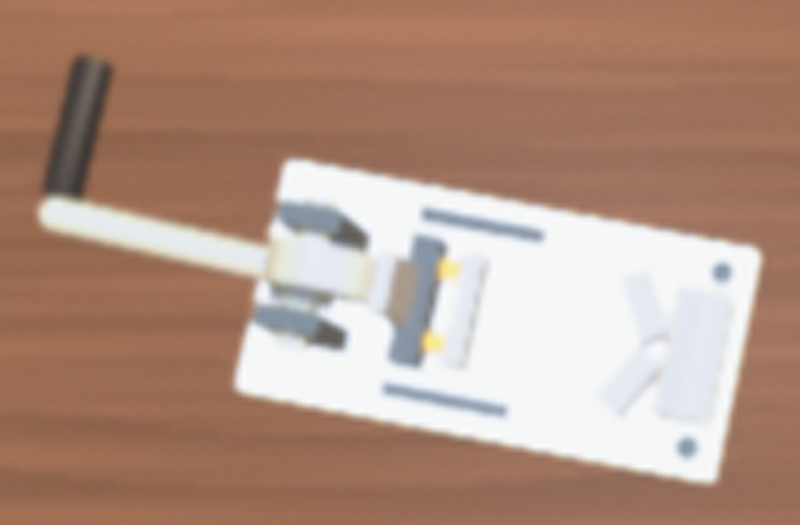

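View pics/cside.png

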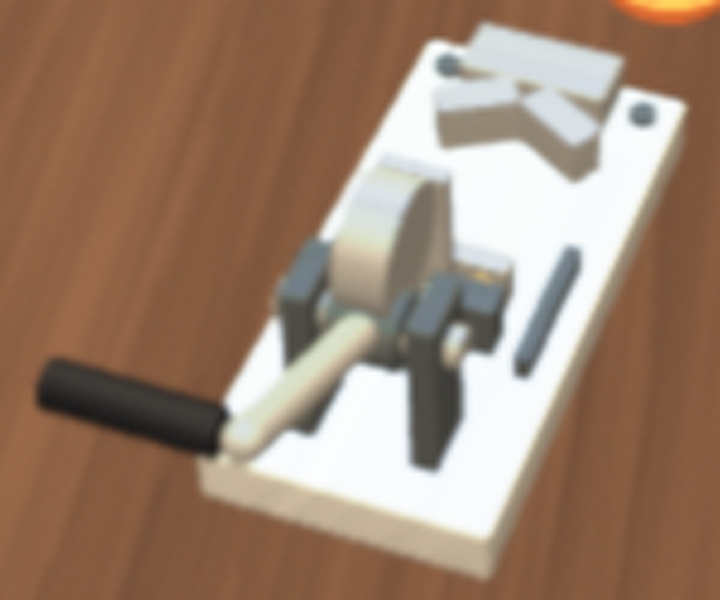

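The top view crop shows the clamp: lever leaning back (left), open gap between the jaw (~470,310) and the V block (~640,340); base corners at about (290,158), (235,392), (718,484), (762,248) in the crop. The side crop agrees, with base top corners at about (688,105), (490,540), (432,42) and (203,462).

```bash
python3 - <<'E'
from h import *
T=np.array([[290,158],[235,392],[718,484],[762,248]])/5+[140,190]
S=np.array([[203,462],[490,540],[688,105],[432,42]])/4.8+[210,310]
S=S[[0,1,2,3]]
# order: (-x,+y),(-x,-y),(+x,-y),(+x,+y)
P=[tri(a,b) for a,b in zip(T,S)]
for p in P: print(p[0].round(4),round(p[1],4))
for nm,Q in(("top",[plane("top",a,.02) for a in T]),("side",[plane("side",b,.02) for b in S]),("tri",[p[0] for p in P])):
    Q=np.array(Q); L=np.array([[-120,45],[-120,-45],[65,-45],[65,45]])/1000
    A=L-L.mean(0);B=Q[:,:2]-Q[:,:2].mean(0)
    th=np.arctan2((A[:,0]*B[:,1]-A[:,1]*B[:,0]).sum(),(A*B).sum())
    R=np.array([[np.cos(th),-np.sin(th)],[np.sin(th),np.cos(th)]]); o=Q[:,:2].mean(0)-R@L.mean(0)
    res=(L@R.T+o-Q[:,:2])*1000
    h=lambda *v:(o+R@np.array(v)/1000).round(4)
    print(nm,"yaw",np.degrees(th).round(2),"org",o.round(4),"nest",h(-5,0),"axle",h(-93,33),"handle",h(-173.2,33),"zmean",Q[:,2].mean().round(4),"res",abs(res).max().round(1))
a,b=tri((155.03,215.38),(236.71,394.18)); print((R.T@(a[:2]-o)*1000).round(1),a)
E
```

```text
[0.6328 0.1507 0.0133] 0.0033
[0.544  0.1681 0.0175] 0.0004
[ 0.5087 -0.0151  0.0157] 0.0002
[ 0.5983 -0.0315  0.0161] 0.0014
top yaw -100.86 org [0.5658 0.0405] nest [0.5667 0.0454] axle [0.6157 0.1256] handle [0.6308 0.2044] zmean 0.02 res 0.7
side yaw -100.51 org [0.5645 0.045 ] nest [0.5654 0.0499] axle [0.6139 0.1304] handle [0.6286 0.2093] zmean 0.02 res 1.7
tri yaw -100.81 org [0.5658 0.041 ] nest [0.5667 0.0459] axle [0.6156 0.1262] handle [0.6307 0.205 ] zmean 0.0156 res 0.8
[-174.6   32.3] [0.63028017 0.20652337 0.10324903]
```

```bash
python3 -m handwheel '[[3.8,-48.4,-10,0,0,-8.62,0.75],[3.8,-48.4,-10,0,0,-8.62,0.75],[3.8,-48.4,-10,0,0,-8.62,0.75],[3.8,-48.4,-10,0,0,-8.62,0.75],[3.8,-48.4,-10,0,0,-8.62,0.75],[3.8,-48.4,-10,0,0,-8.62,0.75],[3.8,-48.4,-10,0,0,-8.62,0.75],[3.8,-48.4,-10,0,0,-8.62,0.75],[3.8,-48.4,-10,0,0,-8.62,0.75],[3.8,-48.4,-10,0,0,-8.62,0.75]]' 30
python3 -m handwheel '[[0,0,-20,0,0,0,0.75],[0,0,-20,0,0,0,0.75],[0,0,-20,0,0,0,0.75],[0,0,-20,0,0,0,0.75],[0,0,-20,0,0,0,0.75],[0,0,-10,0,0,0,0.75],[0,0,0,0,0,0,0.75],[0,0,0,0,0,0,0.75],[0,0,0,0,0,0,0.75],[0,0,0,0,0,0,0.75]]'
python3 - <<'E'
from h import *
s=manip.sense();print(s["tcp_pos"],s["q"]); R=cv2.Rodrigues(__import__("scipy.spatial.transform",fromlist=["x"]).Rotation.from_quat(s["tool_rot"]).as_rotvec())[0];print(R.round(4))
A=manip.snapshot("side");B=manip.snapshot("top")
print(proj("side",s["tcp_pos"]),proj("top",s["tcp_pos"]))
C=np.hstack([cv2.resize(A[210:310,310:445],(405,300)),cv2.resize(B[250:350,305:437],(396,300))])
cv2.imwrite("pics/pre.png",C[:,:,::-1])
E
```

```text
t: 2.6
tcp_pos: [0.4843, -0.183, 0.131]
tool_rot: [0.772, 0.636, 0.0, -0.0]
force: [1.6, 0.8, -1.0]
finger_gap: 0.748
gripper_force: 0.0
t: 3.85
tcp_pos: [0.4844, -0.1836, 0.0219]
tool_rot: [0.771, 0.637, 0.0, 0.001]
force: [0.5, -0.3, 0.6]
finger_gap: 0.75
gripper_force: 0.0
[ 0.48436269 -0.18357295  0.02185436] [-5.78241715e-01  7.33739590e-01  1.84660578e+00  6.31760583e-06
  5.60198397e-01 -3.88647151e-01]
[[ 1.885e-01  9.821e-01  9.000e-04]
 [ 9.821e-01 -1.885e-01 -6.000e-04]
 [-4.000e-04  1.000e-03 -1.000e+00]]
[[377.08605586 266.20471318]] [[373.07072619 299.54924223]]
```

View pics/pre.png

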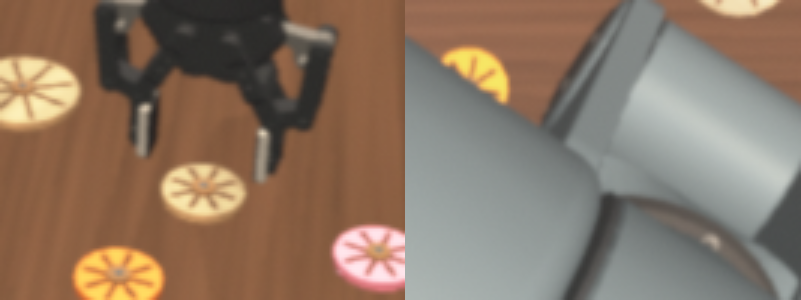

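Side crop: the open fingertips (143,155) and (263,180) straddle the small wheel (203,190), centred on it. Next is the descent, watching the force.

```bash
python3 -m handwheel '[[-1,0,-4,0,0,0,0.75],[0,0,-4,0,0,0,0.75],[0,0,-4,0,0,0,0.75],[0,0,-3,0,0,0,0.75],[0,0,-2,0,0,0,0.75],[0,0,-1,0,0,0,0.75],[0,0,-1,0,0,0,0.75],[0,0,0,0,0,0,0.75],[0,0,0,0,0,0,0.75],[0,0,0,0,0,0,0.75]]'
```

```text
t: 5.2
tcp_pos: [0.4831, -0.1834, 0.0024]
tool_rot: [0.771, 0.637, 0.0, 0.0]
force: [0.4, 0.8, -0.3]
finger_gap: 0.748
gripper_force: 0.0
```

```bash
python3 -m handwheel '[[0,0,-1,0,0,0,0.75],[0,0,-1,0,0,0,0.75],[0,0,-1,0,0,0,0.75],[0,0,0,0,0,0,0.75],[0,0,0,0,0,0,0.75],[0,0,0,0,0,0,0.75],[0,0,0,0,0,0,0.75],[0,0,0,0,0,0,0.75],[0,0,0,0,0,0,0.75],[0,0,0,0,0,0,0.75]]'
```

```text
t: 6.45
tcp_pos: [0.4831, -0.1834, -0.0007]
tool_rot: [0.771, 0.637, -0.0, 0.0]
force: [-0.3, 0.1, -0.5]
finger_gap: 0.747
gripper_force: 0.0
```

```bash
python3 -m handwheel '[[0,0,-1.5,0,0,0,0.72],[0,0,0,0,0,0,0.68],[0,0,0,0,0,0,0.64],[0,0,0,0,0,0,0.6],[0,0,0,0,0,0,0.5],[0,0,0,0,0,0,0.45],[0,0,0,0,0,0,0.45],[0,0,0,0,0,0,0.45],[0,0,0,0,0,0,0.45],[0,0,0,0,0,0,0.45]]' 25
```

```text
t: 7.7
tcp_pos: [0.4832, -0.1834, -0.0019]
tool_rot: [0.771, 0.637, 0.0, 0.0]
force: [-0.9, 0.4, 5.5]
finger_gap: 0.568
gripper_force: 25.5
```

```bash
python3 -m handwheel '[[0,0,10,0,0,0,0.45],[0,0,20,0,0,0,0.45],[0,0,30,0,0,0,0.45],[0,0,30,0,0,0,0.45],[0,0,0,0,0,0,0.45],[0,0,0,0,0,0,0.45],[0,0,0,0,0,0,0.45],[0,0,0,0,0,0,0.45],[0,0,0,0,0,0,0.45],[0,0,0,0,0,0,0.45]]' 
python3 -m handwheel '[[8.3,23,0,0,0,0,0.45],[8.3,23,0,0,0,0,0.45],[8.3,23,0,0,0,0,0.45],[8.3,23,0,0,0,0,0.45],[8.3,23,0,0,0,0,0.45],[8.3,23,0,0,0,0,0.45],[8.3,23,0,0,0,0,0.45],[8.3,23,0,0,0,0,0.45],[8.3,23,0,0,0,0,0.45],[8.3,23,0,0,0,0,0.45]]'
python3 -m handwheel '[[0,0,-10,0,0,0,0.45],[0,0,-10,0,0,0,0.45],[0,0,-10,0,0,0,0.45],[0,0,-10,0,0,0,0.45],[0,0,-5,0,0,0,0.45],[0,0,0,0,0,0,0.45],[0,0,0,0,0,0,0.45],[0,0,0,0,0,0,0.45],[0,0,0,0,0,0,0.45],[0,0,0,0,0,0,0.45]]'
python3 - <<'E'
from h import *
A=manip.snapshot("side");B=manip.snapshot("top")
C=np.hstack([cv2.resize(A[290:420,240:370],(400,400),interpolation=2),cv2.resize(B[200:300,180:280],(400,400),interpolation=2)])
cv2.imwrite("pics/car.png",C[:,:,::-1])
E
```

```text
t: 8.95
tcp_pos: [0.483, -0.1833, 0.0875]
tool_rot: [0.771, 0.637, -0.0, -0.0]
force: [-0.5, -0.4, -0.7]
finger_gap: 0.564
gripper_force: 25.9
t: 10.2
tcp_pos: [0.5663, 0.0474, 0.0877]
tool_rot: [0.771, 0.637, -0.0, -0.0]
force: [1.3, -0.2, -0.2]
finger_gap: 0.565
gripper_force: 25.9
t: 11.45
tcp_pos: [0.5662, 0.0467, 0.043]
tool_rot: [0.771, 0.637, 0.0, 0.0]
force: [-0.2, 0.6, -0.1]
finger_gap: 0.565
gripper_force: 25.9
```

View pics/car.png

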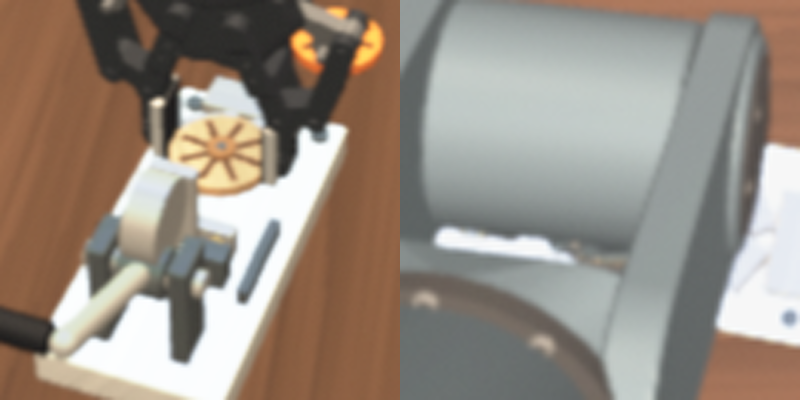

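Side crop: the wheel is held flat, centred at about (220,150), over the gap between jaw and V block. The top view is hidden by the arm.

```bash
python3 - <<'E'
from h import *
A=manip.snapshot("side"); 
h=cv2.cvtColor(A,cv2.COLOR_RGB2HSV); m=((h[:,:,0]>8)&(h[:,:,0]<28)&(h[:,:,1]>60)&(h[:,:,2]>170))
v,u=np.nonzero(m[325:354,294:328]); e=cv2.fitEllipse(cv2.convexHull(np.c_[u+294,v+325].astype(np.int32))); print(e)
s=manip.sense()["tcp_pos"]; print(s, plane("side",e[0],.050),plane("side",e[0],.052))
print("handle side",plane("side",(236.71,394.18),.103),"top",plane("top",(155.03,215.38),.103))
# V block features, top edges z=.038: tips of V arms, in side & top crops
S=np.array([[434,90],[600,135],[523,95]])/4.8+[210,310]; T=np.array([[640,275],[613,412],[668,340]])/5+[140,190]
o=np.array([.5658,.041]);th=np.radians(-100.8);R=np.array([[np.cos(th),-np.sin(th)],[np.sin(th),np.cos(th)]])
for n,Q in(("side",S),("top",T)):
  for q in Q: print(n,(R.T@(plane(n,q,.038)[:2]-o)*1000).round(1))
for x in(-34,): print(proj("side",[*(o+R@[x/1000,0]),.037])-[210,310],)
E
```

```text
((311.19598388671875, 340.072509765625), (25.55716323852539, 33.305240631103516), 88.70818328857422)
[0.56612273 0.04667052 0.04289566] [0.56552749 0.04761497 0.05      ] [0.56517765 0.04961089 0.052     ]
handle side [0.6307641  0.20629319 0.103     ] top [0.62992883 0.20653368 0.103     ]
side [22.3 27. ]
side [ 21.  -29.6]
side [29.8 -0.7]
top [23.3 24.8]
top [ 23.6 -27.4]
top [38.4  2.8]
[[93.68936135 48.93776752]]
```

```bash
python3 - <<'E'
from h import *
o=np.array([.5658,.041]);th=np.radians(-100.8);R=np.array([[np.cos(th),-np.sin(th)],[np.sin(th),np.cos(th)]])
for x in [(625,283),(603,405),(655,342),(478,315),(728,345),(705,415)]:
  print(x,(R.T@(plane("top",np.array(x)/5+[140,190],.038)[:2]-o)*1000).round(1))
A=cv2.imread("pics/top0.png")[225:285,215:295]; cv2.imwrite("pics/gap.png",cv2.resize(cv2.convertScaleAbs(cv2.resize(A,(800,600),interpolation=cv2.INTER_CUBIC),alpha=2.2,beta=-300),(800,600)))
E
```

```text
(625, 283) [18.4 20.8]
(603, 405) [ 19.5 -25.5]
(655, 342) [33.8  1.1]
(478, 315) [-33.   -1.2]
(728, 345) [60.7  5.1]
(705, 415) [ 57.4 -22.1]
```

View pics/gap.png

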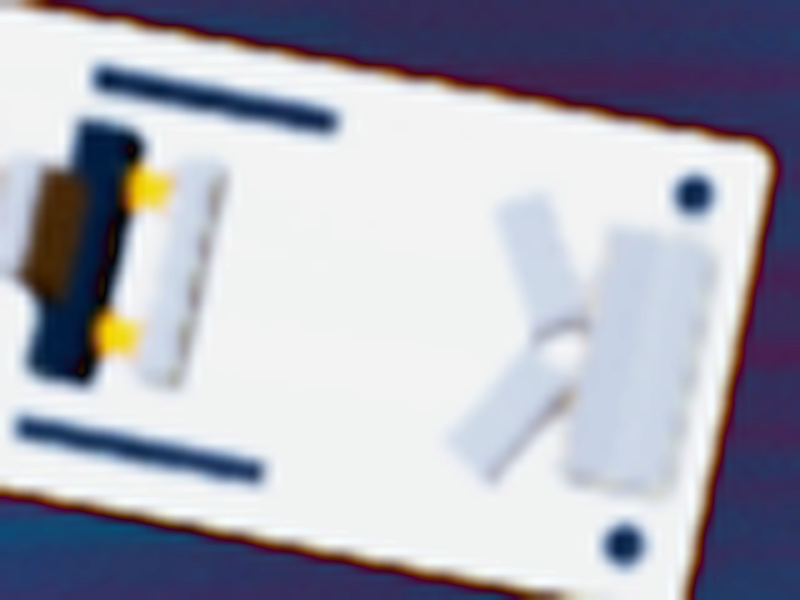

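Enhanced top crop: V arm tips at about (495,208) and (448,440), jaw edge at about (215,165) to (175,385). Both agree with the jig pose to about 1.5 mm, so I lower the wheel.

```bash
python3 -m handwheel '[[0.5,-0.5,-5,0,0,0,0.45],[0,0,-5,0,0,0,0.45],[0,0,-5,0,0,0,0.45],[0,0,-4,0,0,0,0.45],[0,0,-2,0,0,0,0.45],[0,0,-1,0,0,0,0.45],[0,0,-1,0,0,0,0.45],[0,0,0,0,0,0,0.45],[0,0,0,0,0,0,0.45],[0,0,0,0,0,0,0.45]]'
```

```text
t: 12.85
tcp_pos: [0.5667, 0.0461, 0.0199]
tool_rot: [0.771, 0.637, 0.0, 0.0]
force: [0.5, -0.1, 0.3]
finger_gap: 0.568
gripper_force: 25.9
```

Lower 1.5 mm more, then release gently and retreat upward.

```bash
python3 -m handwheel '[[0,0,-0.8,0,0,0,0.45],[0,0,-0.7,0,0,0,0.45],[0,0,0,0,0,0,0.45],[0,0,0,0,0,0,0.56],[0,0,0,0,0,0,0.6],[0,0,0,0,0,0,0.64],[0,0,0,0,0,0,0.68],[0,0,0,0,0,0,0.72],[0,0,0,0,0,0,0.76],[0,0,0,0,0,0,0.8]]'
python3 -m handwheel '[[0,0,3,0,0,0,0.8],[0,0,7,0,0,0,0.8],[0,0,20,0,0,0,0.8],[0,0,35,0,0,0,0.8],[0,0,50,0,0,0,0.8],[0,0,50,0,0,0,0.8],[0,0,25,0,0,0,0.8],[0,20,0,0,0,10,0.6],[0,20,0,0,0,10,0.5],[0,20,0,0,0,10,0.5]]'
python3 -m handwheel '[[6,20,0,0,0,10,0.5],[12,20,0,0,0,10,0.5],[12,20,0,0,0,10,0.5],[12,20,0,0,0,10,0.5],[11,20,0,0,0,10,0.5],[11,20,0,0,0,10,0.5],[0,0,0,0,0,0,0.5],[0,0,0,0,0,0,0.5],[0,0,0,0,0,0,0.5],[0,0,0,0,0,0,0.5]]'
python3 - <<'E'
from h import *
A=manip.snapshot("side");B=manip.snapshot("top")
C=np.hstack([cv2.resize(A[290:420,220:350],(400,400),interpolation=2),cv2.resize(B[190:300,180:290],(400,400),interpolation=2)])
cv2.imwrite("pics/rel.png",C[:,:,::-1])
E
```

```text
t: 14.1
tcp_pos: [0.5666, 0.0461, 0.0183]
tool_rot: [0.771, 0.637, 0.0, 0.0]
force: [0.5, 0.2, -0.4]
finger_gap: 0.8
gripper_force: 0.0
t: 15.35
tcp_pos: [0.5664, 0.1067, 0.2091]
tool_rot: [0.577, 0.816, 0.0, 0.0]
force: [0.3, -0.3, -0.3]
finger_gap: 0.5
gripper_force: 0.0
t: 16.6
tcp_pos: [0.6304, 0.2255, 0.2085]
tool_rot: [0.095, 0.995, -0.0, -0.0]
force: [0.2, -0.2, 0.6]
finger_gap: 0.501
gripper_force: 0.0
```

View pics/rel.png

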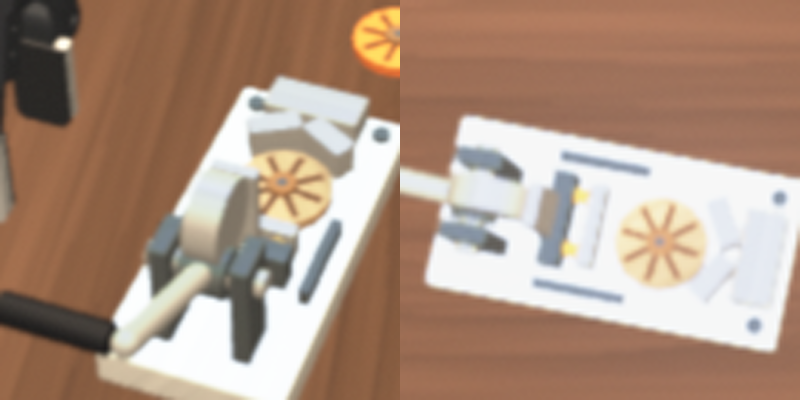

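Side crop: the wheel lies flat on the bed at about (285,187). The top crop shows it centred at about (660,242) between jaw and V. Now lower over the handle bar.

```bash
python3 -m handwheel '[[0,-10,-10,0,0,0,0.5],[0,-9.5,-20,0,0,0,0.5],[0,0,-25,0,0,0,0.5],[0,0,-25,0,0,0,0.5],[0,0,-20,0,0,0,0.5],[0,0,-12,0,0,0,0.5],[0,0,-8,0,0,0,0.5],[0,0,-3,0,0,0,0.5],[0,0,0,0,0,0,0.5],[0,0,0,0,0,0,0.5]]' 25
```

```text
t: 17.95
tcp_pos: [0.6311, 0.2068, 0.086]
tool_rot: [0.095, 0.996, 0.0, 0.001]
force: [0.1, -0.1, -0.3]
finger_gap: 0.499
gripper_force: 0.0
```

```bash
python3 -m handwheel '[[0,0,0,0,0,0,0.4],[0,0,0,0,0,0,0.3],[0,0,0,0,0,0,0.25],[0,0,0,0,0,0,0.2],[0,0,0,0,0,0,0.15],[0,0,0,0,0,0,0.1],[0,0,0,0,0,0,0.1],[0,0,0,0,0,0,0.1],[0,0,0,0,0,0,0.1],[0,0,0,0,0,0,0.1]]' 25
```

```text
t: 19.2
tcp_pos: [0.6305, 0.2063, 0.0854]
tool_rot: [0.095, 0.996, -0.0, -0.0]
force: [-1.0, -3.2, 2.6]
finger_gap: 0.156
gripper_force: 24.6
```

```bash
python3 -m handwheel '[[-0.84,-4.39,7.8,0,0,0,0.1],[0,0,0,0,0,0,0.1],[-0.98,-5.15,7.32,0,0,0,0.1],[0,0,0,0,0,0,0.1],[-1.11,-5.82,6.76,0,0,0,0.1],[0,0,0,0,0,0,0.1],[-1.24,-6.47,6.13,0,0,0,0.1],[0,0,0,0,0,0,0.1],[0,0,0,0,0,0,0.1],[0,0,0,0,0,0,0.1]]' 25
```

```text
t: 20.45
tcp_pos: [0.6267, 0.1862, 0.1143]
tool_rot: [0.095, 0.996, 0.001, 0.001]
force: [-0.2, 5.4, -2.1]
finger_gap: 0.15
gripper_force: 24.7
```

```bash
python3 -m handwheel '[[-1.35,-7.03,5.45,0,0,0,0.1],[0,0,0,0,0,0,0.1],[-1.44,-7.53,4.71,0,0,0,0.1],[0,0,0,0,0,0,0.1],[-1.52,-7.95,3.92,0,0,0,0.1],[0,0,0,0,0,0,0.1],[-1.59,-8.3,3.08,0,0,0,0.1],[0,0,0,0,0,0,0.1],[-1.64,-8.55,2.23,0,0,0,0.1],[0,0,0,0,0,0,0.1]]'
python3 -m handwheel '[[-0.8,-4.4,0.8,0,0,0,0.1],[-0.8,-4.4,0.5,0,0,0,0.1],[-0.8,-4.4,0.3,0,0,0,0.1],[-0.8,-4.4,0.1,0,0,0,0.1],[0,0,0,0,0,0,0.1],[0,0,0,0,0,0,0.1],[0,0,0,0,0,0,0.1],[0,0,0,0,0,0,0.1],[0,0,0,0,0,0,0.1],[0,0,0,0,0,0,0.1]]'
python3 - <<'E'
from h import *
A=manip.snapshot("side");B=manip.snapshot("top")
cv2.imwrite("pics/s9.png",A[:,:,::-1]);cv2.imwrite("pics/t9.png",B[:,:,::-1])
C=np.hstack([cv2.resize(A[270:420,220:370],(400,400),interpolation=2),cv2.resize(B[190:300,180:290],(400,400),interpolation=2)])
cv2.imwrite("pics/lev.png",C[:,:,::-1])
E
```

```text
t: 21.7
tcp_pos: [0.6201, 0.1501, 0.1368]
tool_rot: [0.095, 0.995, 0.004, 0.002]
force: [-1.4, 13.9, 11.1]
finger_gap: 0.153
gripper_force: 24.8
t: 22.95
tcp_pos: [0.6171, 0.1317, 0.1393]
tool_rot: [0.095, 0.995, 0.003, 0.003]
force: [-3.2, 11.3, 16.2]
finger_gap: 0.15
gripper_force: 25.6
```

View pics/lev.png

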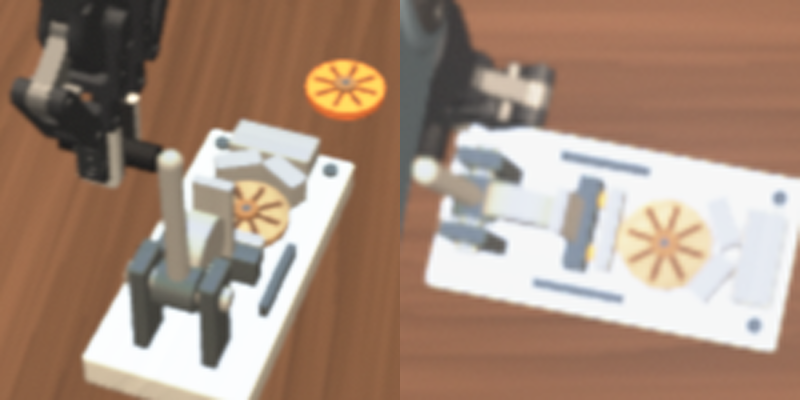

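Side crop: lever tip at about (170,157), near upright, with the bar in the fingers. Top crop: tip at about (425,172), jaw advanced and wheel near the V. Measure the lever angle.

```bash
python3 - <<'E'
from h import *
o=np.array([.5658,.041]);th=np.radians(-100.8);R=np.array([[np.cos(th),-np.sin(th)],[np.sin(th),np.cos(th)]])
a,b=(186.9,237.3),(283.75,328.9)
p,g=tri(a,b); print("tip jig",(R.T@(p[:2]-o)*1000).round(1),p,g)
for t in(-.3,-.2,-.1,0,.1):
    P=[*(o+R@[-.093+.09*np.sin(t),0]),.062+.09*np.cos(t)]; print(t,proj("top",P),proj("side",P))
s=manip.sense(); print(s["tcp_pos"],s["force"],(R.T@(s["tcp_pos"][:2]-o)*1000).round(1))
# wheel
for n in("top",):
    A=cv2.imread("pics/t9.png"); h=cv2.cvtColor(A,cv2.COLOR_BGR2HSV); m=(h[:,:,1]>50)&(h[:,:,2]>190)
    v,u=np.nonzero(m[242:272,238:270]); print(e:=cv2.fitEllipse(cv2.convexHull(np.c_[u+238,v+242].astype(np.int32))),(R.T@(plane("top",e[0],.027)[:2]-o)*1000).round(1))
E
```

```text
tip jig [-98.    0.1] [0.58428531 0.13724463 0.15392559] 0.0009140158781799176
-0.3 [[174.94402704 235.18958439]] [[277.66085299 343.95125583]]
-0.2 [[179.75896374 235.9708123 ]] [[280.33360156 337.94588794]]
-0.1 [[184.83715083 236.85275325]] [[283.04584666 332.44618802]]
0 [[190.11318795 237.82433726]] [[285.76328498 327.50758221]]
0.1 [[195.51797897 238.87295123]] [[288.45312347 323.17470702]]
[0.61710123 0.13174703 0.13927065] [-2.26645154 11.41655559 14.53982793] [-98.8  33.4]
((252.21047973632812, 256.53106689453125), (22.908288955688477, 24.85334587097168), 109.07182312011719) [-2.7 -1.1]
```

```bash
python3 -m handwheel '[[0,0,1.5,0,0,0,0.1],[0,0,1.5,0,0,0,0.1],[-0.3,-1.5,0,0,0,0,0.1],[-0.3,-1.5,0,0,0,0,0.1],[-0.2,-1.5,0,0,0,0,0.1],[-0.2,-1,0,0,0,0,0.1],[0,0,0,0,0,0,0.1],[0,0,0,0,0,0,0.1],[0,0,0,0,0,0,0.1],[0,0,0,0,0,0,0.1]]'
cat > e.py <<'E'
from h import *
o=np.array([.5658,.041]);th=np.radians(-100.8);R=np.array([[np.cos(th),-np.sin(th)],[np.sin(th),np.cos(th)]])
s=manip.sense(); print(s["tcp_pos"],s["force"],(R.T@(s["tcp_pos"][:2]-o)*1000).round(1))
A=manip.snapshot("side")[:,:,::-1];B=manip.snapshot("top")[:,:,::-1]
h=cv2.cvtColor(B,cv2.COLOR_BGR2HSV); m=(h[:,:,1]>50)&(h[:,:,2]>190)
v,u=np.nonzero(m[242:272,238:270]); e=cv2.fitEllipse(cv2.convexHull(np.c_[u+238,v+242].astype(np.int32))); print("wheel",(R.T@(plane("top",e[0],.027)[:2]-o)*1000).round(1))
# shift of lever tip against the earlier pictures by template matching
for n,new,old,(u,v) in(("top",B,cv2.imread("pics/t9.png"),(187,237)),("side",A,cv2.imread("pics/s9.png"),(284,329))):
    T=old[v-5:v+6,u-5:u+6]; r=cv2.matchTemplate(np.ascontiguousarray(new[v-15:v+16,u-15:u+16]),T,cv2.TM_SQDIFF); l=cv2.minMaxLoc(r)[2]; print(n,"tip shift px",l[0]-10,l[1]-10)
C=np.hstack([cv2.resize(A[270:420,220:370],(400,400),interpolation=2),cv2.resize(B[190:300,180:290],(400,400),interpolation=2)])
cv2.imwrite("pics/lev2.png",C)
E
python3 e.py
```

```text
t: 24.3
tcp_pos: [0.6158, 0.126, 0.1399]
tool_rot: [0.095, 0.995, 0.003, 0.002]
force: [1.1, 10.8, 5.9]
finger_gap: 0.154
gripper_force: 24.8
[0.6157898  0.12603762 0.13991124] [ 1.08048    10.83548553  5.87472797] [-92.9  33.2]
wheel [-2.7 -1.1]
top tip shift px 4 0
side tip shift px 2 -3
```

View pics/lev2.png

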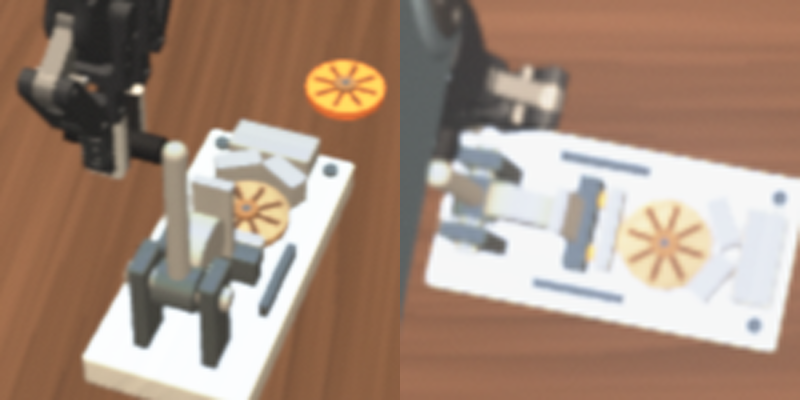

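The lever is upright: tip at about (175,150) in the side crop and (438,172) in the top crop. The jaw springs are compressed, and the wheel lies flat against the jaw and V at about (665,242). Handing in.

```bash
python3 -c "
from station import manip
print(manip.sign_off())"
```

```text
the job is handed in; nothing more can be done
None
```

The small wheel lies flat on the clamp bed, squeezed between the jaw and the V, and the gripper is still holding the lever upright (within about 0.02 rad by the cameras); I handed the job in at about 24 s without touching the big wheel, jar or screwdriver.

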